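Stack a two-tier blank and poise the sprung tweezers over it

TASK

Lay the larger brass disc flat on the middle of the round soldering plate, then the smaller disc centred on top of it, letting go of each. Then pick up the sprung tweezers by their wooden grips, squeeze until the free arm's inner edge stands between the two lines on the cross bar (tips 30 mm apart), and hold them level and steady at that gap, its middle over the centre of the stack and the tips about 5 cm above the plate. Finish while still holding them there, and leave the pot, pliers and wooden box where they are.

Things in the scene. Friction and masses are not known exactly. Their poses are not given: they have to be found in the camera images.
- plate: Round grey stone-like soldering plate, 90 mm across and 16 mm high, flat top with two fine concentric rings (radius 32 and 41.5 mm); it does not move. Origin at the centre of its underside on the bench, so its top is 16 mm above the origin.
- large_disc: Larger plain brass disc, 40 mm across and 8 mm thick, lying flat and loose on the bench, 80 g. Origin at the centre of its underside, z up. The two discs may lie in either order.
- small_disc: Smaller plain brass disc, 24 mm across and 8 mm thick, lying flat and loose on the bench, 30 g. Origin at the centre of its underside, z up.
- tweezers: Steel sprung tweezers, 178 mm long, 60 g, lying flat and loose, tips away from the robot. This body is the heel (pivot at x = -100 mm), the fixed arm and the cross bar. Origin on the underside midway between the two wooden grips, near the centre of mass. +x runs from heel to tips (tips at x = 60 mm), +y from fixed to free arm, z up. Arms are at z = 4 to 10 mm.
- fixed_grip (a point): Centre of the outer face of the fixed arm's dark wooden grip, at x = 0, y = -22, z = 7 mm of the tweezers. Each grip is 34 mm long (x = -17 to 17), 14 mm tall (z = 0 to 14 mm). This face is parallel to the tweezers' x; squeezed between flat parallel fingers, the tweezers turn until it lies flat on its finger.
- free_grip (a point): Centre of the outer face of the free arm's wooden grip; moves with that arm. At y = 36 mm of the tweezers when relaxed (front corner 38), and at y = 22 mm, parallel to the other face, at the marked gap. So the grips measure about 60 mm over the outside when relaxed and 44 mm at the marked gap.
- bar_mark (a point): Midway between the two fine black lines across the thin cross bar, at x = 42, y = 14.6, z = 11.5 mm of the tweezers. The bar, 6 mm wide, 1.5 mm thick, is fixed to the fixed arm and passes over the free arm (y = -17 to 42 mm). The lines are 6.2 mm apart; the gap is right when the free arm's inner edge lies between them.
- squeeze (a joint): How far the free arm is squeezed in, rad: 0 relaxed (tips 52 mm apart), 0.1375 at the mark (tips 30 mm apart), 0.30 at most; the two lines are 0.1155 and 0.1595. It pivots at the heel 100 mm behind the grips: 1 mm less at the grips is 0.010 rad and 1.6 mm less at the tips. A spring opens it: 3 N at the grips when relaxed, 8 N at the mark, 13 N at 0.30. No stop at the mark.
- gap_centre (a point): The point halfway between the tips when they are at the marked gap: fixed to the tweezers' body at x = 60, y = 0, z = 7 mm of its frame.
- pot: Round pot with a white lid, 45 mm across, 25 mm high, right of the plate; leave it alone. Origin at the centre of its underside.
- pliers: Plain steel pliers, 100 mm long, 12 mm high, lying beyond the plate; leave them alone. Origin at the centre of the underside.
- wooden_box: Small dark wooden box, 45 x 75 x 26 mm, beyond the plate; leave it alone. Origin at the centre of its underside.
Things that resemble listed ones, but are neither listed nor needed, are in the scene too. Leave any purple look-alike of the large_disc alone.

How it is judged:
By the outcome, as a careful person would: the job done as asked, in the order asked, and still so for the second after the job is handed in, while the arm keeps its last pose, push and grip.
It also fails if it takes over 54 s, if anything falls off the work surface, if the arm or the gripper's body presses on something with over 40 N, if the wrist force passes 120 N, or if a joint passes its speed limit or range.

ROBOT

A 6-joint arm with a two-finger parallel gripper is mounted at the origin on a cart in front of the work surface, level with it; the furniture and walls round the work are solid. World frame = base frame: x ahead of the robot, y to its left, z up, the work surface at z = 0. Lengths are in m, angles in degrees, forces in N, time in s.
With the tool pointing down it reaches from about 0.25 to 0.725 m from the base axis. Payload 9.7 kg.
Tool frame: the origin (TCP) lies at the very end of the fingers, on their centre line; the grasp point (between the pads) lies 19 mm behind it (bot.hold_point_z is the distance from the TCP to the grasp point, in m); z points along the fingers, y is the line along which they close (so a half turn about z gives the same grasp; the last joint's range is limited). The gripper opens to 85 mm and grips with 20 to 120 N. Pads are 22 mm wide; open, the fingers measure 114 mm over their backs; the gripper's body (76 mm by 85 mm) begins 54 mm behind the grasp point. The pads swing forward as they close: fully open they stand 13 mm farther back than shut.
Start: joints at [71.849, 4.979, 10.078, 95.1, 0, 90], TCP at [0.171, 0.523, 0.231] pointing down, gripper open.
Joint ranges: [-179.16, 179.16], [-48.56, 103.87], [-65.8, 70.77], [-126.05, 130.52], [-82.76, 87.17], [-180, 180]. Speed limits (degrees/s): [127.2, 127.2, 147.25, 180, 180, 180].

INTERFACE

Orientations are given as [roll, pitch, yaw] about the fixed x, y, z axes, in that order (R = Rz(yaw) Ry(pitch) Rx(roll)).
In Python, from workcell import bot gives the robot as it stands.
- The arm moves only by the tool play_rows, never from a script. Its argument "targets" is a list of rows, each an object with "grip": the closure in counts, from 0 (fully open) to 255 (shut); "linear": the shift along the world's x, y, z in cm, a list of three; "delta_rot": the turn, a rotation vector about the world's x, y, z in rad, a list of three. A call has 1 to 10 rows; each row is the pose to reach, as a shift and turn from the pose commanded when the call began; what a row does not reach only later rows make up. A row lasts 1/10 s, in which the tool goes at most 50 mm and 8.59 degrees, less where a joint would pass 70% of its speed; a pose out of reach is approached as far as the arm can. A call with a gripper value outside its range is refused whole. The fingers move at their own pace and stop on an object; "force" is the grip in N (left out, the last holds). Time passes only in rows, so rows that repeat a pose let the fingers close. It gives the time, the measured TCP pose, the force, the opening and the grip force at its end, in the units of the state.
- bot.get_obs(): the state, without advancing time (a new reading comes with each control period).
- bot.camera(name): name is "scene" or "top" or "wrist"; returns a dict with "color" (480x640x3 uint8, red, green, blue), "range_z" (480x640 float32, m along the optical axis (not along the pixel's ray), 0 where there is no reading), "fov_y" (degrees; the focal length in pixels is half the picture's height over the tangent of half this angle, whatever the lens; pixels are square), "cx", "cy" (the principal point, pixels), "world_to_cam" (4x4, takes a point from world to camera coordinates). Camera axes: x right, y up, looking along -z (the intrinsics and any distortion apply to the point x, -y, -z); pixel columns grow to the right and rows downward; lengths in m; the calibration is good to about 2 mm. A picture is of the moment at which its call begins.
- bot.job_done(): hands the job in; it is judged then, once.
Trained networks look in a picture, given as the dict that the camera call returned (one of the last four; its "shot" number tells which), for a name from the list of things; names that differ only in an ending like _2 or _b are one class to them, and where a whole thing is asked for, a point or a joint stands for the part that bears it (a point fixed in the world has none). Each returns a list of dicts, best first, with "conf" (0 to 1); they miss things now and then, are a little off and sometimes report something else, mostly with a low value. They report only what shows in the picture. A call takes as long as a camera call. They do not tell look-alikes from the thing itself.
- bot.search_frame(picture, target): "box" ([left, top, right, bottom] in pixels, round what is visible of it).
- bot.trace(picture, target): "pixels" (480x640 bool, what is visible of it) and "box" ([left, top, right, bottom] in pixels, round what is visible of it).
- bot.pinpoint(picture, target): "pixel" ([column, row] in pixels: a listed point, or the origin of a listed thing).
The state is a dict: "time": time; "q": joint angles; "qd": joint speeds; "joint_efforts": joint torques, N m; "ee_pos": TCP position; "tcp_rot": TCP orientation; "wrist_force": force on the tool from outside, world axes, zero at the start; "torque": the same for the moment, N m; "opening": finger opening in m; "grasp_force": force on a finger pad.
Only numpy, scipy, OpenCV 4.12 (cv2) and the standard library are available. Lean on these libraries where they do the work, as an engineer would, in place of code of your own. Each camera call takes 0.05 s, during which the arm holds its last target. There are 200 camera calls.

## Working session

There is one attempt and no reset: what is moved stays moved. The work goes in short steps, Python scripts to look and compute and a tool call to move; the robot and the scene stay as the last step left them, time stands still between calls to the robot, and variables do not carry over. Pictures are saved under pics/ and viewed, at most 10 in all, crops included, and the job is handed in when it is done.

Besides the shell and the picture viewer there is one more tool, called after "Call:" as name(argument=value, ...), one argument or row to a line, values as JSON. play_rows: Moves the arm, as the interface text tells. Its arguments: {"type":"object","properties":{"targets":{"type":"array","items":{"type":"object","properties":{"grip":{"type":"number"},"linear":{"type":"array","items":{"type":"number"}},"delta_rot":{"type":"array","items":{"type":"number"}}}}},"force":{"type":"number"}},"required":["targets"]}

```bash
mkdir -p pics; ls
cat > h.py <<'E'
import numpy as np, cv2
from workcell import bot
def snap(n,f=None):
    p=bot.camera(n)
    if f: cv2.imwrite('pics/'+f,p['color'][:,:,::-1])
    return p
def ray(p,px):
    f=240/np.tan(np.radians(p['fov_y']/2)); 
    d=np.array([(px[0]-p['cx'])/f,-(px[1]-p['cy'])/f,-1.])
    T=np.linalg.inv(p['world_to_cam']); return T[:3,3],T[:3,:3]@d
def onz(p,px,z):
    o,d=ray(p,px); return o+d*(z-o[2])/d[2]
def atd(p,px):
    o,d=ray(p,px); return o+d*p['range_z'][int(round(px[1])),int(round(px[0]))]
E
python3 - <<'E'
from h import *
np.set_printoptions(precision=4,suppress=True)
p=snap('top','top1.png'); s=snap('scene','scene1.png')
print({k:v for k,v in p.items() if k not in('color','range_z')})
Z=dict(plate=0,large_disc=0,small_disc=0,tweezers=0,fixed_grip=.007,free_grip=.007,bar_mark=.0115,gap_centre=.007,pot=0,pliers=0,wooden_box=0)
for n,z in Z.items():
    for d in bot.pinpoint(p,n)[:3]: print(n,round(d['conf'],2),np.round(d['pixel'],1),onz(p,d['pixel'],z)[:2],atd(p,d['pixel']))
for n in ['plate','large_disc','small_disc','pot','wooden_box','pliers','tweezers']:
    for d in bot.trace(p,n)[:3]:
        ys,xs=np.nonzero(d['pixels']); print(n,round(d['conf'],2),d['box'],len(xs),xs.mean(),ys.mean())
print(bot.get_obs(),bot.hold_point_z)
E
```

```text
pics
{'fov_y': 49.368680327651795, 'cx': 317.3619328220964, 'cy': 246.7788857747414, 'world_to_cam': array([[-0.0023, -0.9996, -0.0284, -0.0258],
       [ 0.9972, -0.0044,  0.0747, -0.5386],
       [-0.0748, -0.0281,  0.9968, -0.9672],
       [ 0.    ,  0.    ,  0.    ,  1.    ]]), 'shot': 1}
plate 0.64 [316.7 203. ] [ 0.6252 -0.0259] [ 0.6232 -0.0263  0.0126]
large_disc 0.73 [288.2 291.3] [0.4546 0.0291] [0.4547 0.0284 0.0085]
large_disc 0.55 [345.4 282. ] [ 0.4721 -0.0806] [ 0.4721 -0.0804  0.0068]
large_disc 0.48 [260.1 350.1] [0.343  0.0826] [0.3451 0.0802 0.017 ]
small_disc 0.55 [223.2 283.4] [0.47   0.1547] [0.47   0.1532 0.0073]
tweezers 0.97 [400.3 261.7] [ 0.5107 -0.1859] [ 0.5106 -0.1858  0.001 ]
fixed_grip 0.89 [414.9 263.6] [ 0.5066 -0.2126] [ 0.5069 -0.2136  0.0001]
free_grip 0.56 [385.4 266. ] [ 0.5023 -0.1566] [ 0.5021 -0.1561  0.0126]
free_grip 0.18 [382.6 200.8] [ 0.6275 -0.1528] [ 0.6245 -0.151   0.0257]
bar_mark 0.82 [399.3 244. ] [ 0.5438 -0.183 ] [ 0.5447 -0.1844  0.0005]
bar_mark 0.36 [315.6 202.4] [ 0.6246 -0.0242] [ 0.6242 -0.0242  0.0138]
gap_centre 0.95 [405
[... 867 characters left out ...]
6.8] 1010 273.67029702970297 139.04356435643564
pliers 0.62 [310.7, 121.5, 356.2, 155.6] 384 331.2161458333333 138.94791666666666
tweezers 0.84 [381.1, 236.4, 414.5, 328.1] 345 394.29855072463766 275.24347826086955
{'time': 1.0, 'q': array([71.8505,  4.9782, 10.0799, 95.1009, -0.0006, 90.    ]), 'qd': array([-0.0038,  0.059 , -0.0885, -0.1453,  0.0554,  0.0004]), 'joint_efforts': array([  0.0008, -52.0111,  46.4866,   0.0018,  -0.0001,  -0.    ]), 'ee_pos': array([0.1713, 0.5226, 0.2313]), 'tcp_rot': array([179.9992,   0.0006, 161.8504]), 'wrist_force': array([-1.0727, -0.2731, -0.14  ]), 'torque': array([ 0.0129, -0.0641, -0.0448]), 'grasp_force': 0.0, 'opening': 0.08521545519376636} 0.0187
```

Run:
```python
import cv2
a=cv2.imread('pics/top1.png')[100:380,190:470]
cv2.imwrite('pics/topc.png',cv2.resize(a,(600,600),interpolation=cv2.INTER_CUBIC))
```

```text
(no output)
```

View pics/topc.png

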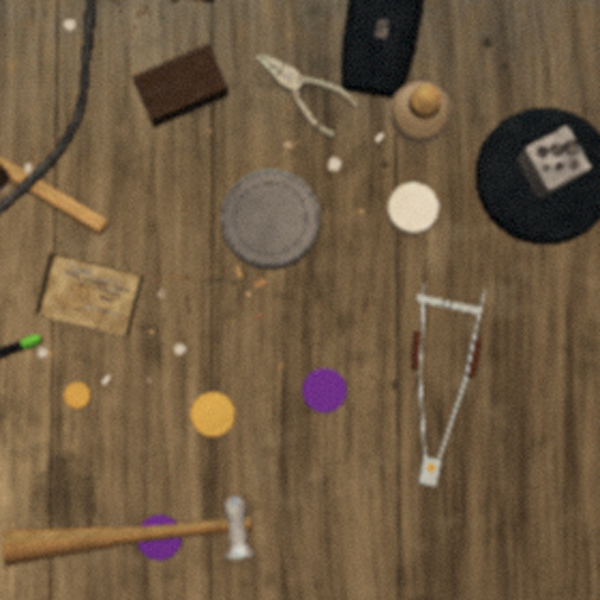

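View pics/scene1.png

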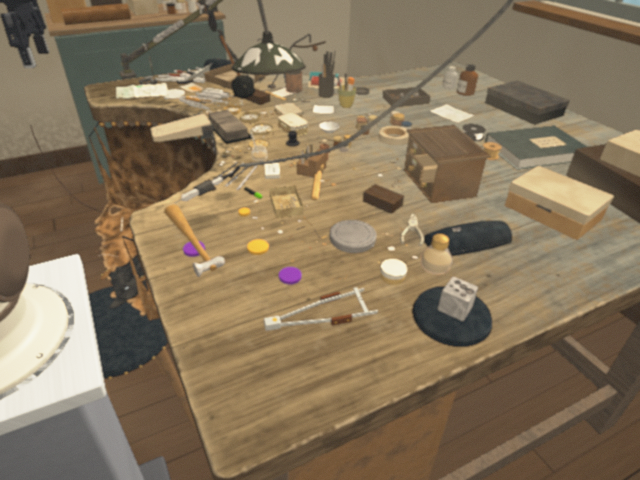

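The top picture shows the brass discs at about px (289,293) for the large one and (226,284) for the small one. The plate is at (316,202), and the tweezers lie on the right with their tips away. The discs at (341,281) and (265,351) are the purple look-alikes. I'll move over the large disc with the fingers closing along world y.

Call:
play_rows(
  targets=[
    {"grip":0,"linear":[14,-25,-2],"delta_rot":[0,0,-1.45]},
    {"grip":0,"linear":[14,-25,-2],"delta_rot":[0,0,-1.45]},
    {"grip":0,"linear":[14,-25,-2],"delta_rot":[0,0,-1.45]},
    {"grip":0,"linear":[14,-25,-2],"delta_rot":[0,0,-1.45]},
    {"grip":0,"linear":[14,-25,-2],"delta_rot":[0,0,-1.45]},
    {"grip":0,"linear":[14,-25,-2],"delta_rot":[0,0,-1.45]},
    {"grip":0,"linear":[14,-25,-2],"delta_rot":[0,0,-1.45]},
    {"grip":0,"linear":[14,-25,-2],"delta_rot":[0,0,-1.45]},
    {"grip":0,"linear":[14,-25,-2],"delta_rot":[0,0,-1.45]},
    {"grip":0,"linear":[14,-25,-2],"delta_rot":[0,0,-1.45]},
  ],
)

```text
time: 2.0
ee_pos: [0.3114, 0.2724, 0.2114]
tcp_rot: [180.0, -0.0, 78.4]
wrist_force: [0.1, -0.1, -0.7]
opening: 0.0852
grasp_force: 0.0
```

Call:
play_rows(
  targets=[
    {"grip":0,"linear":[14,-24.6,-6],"delta_rot":[0,0,-1.375]},
    {"grip":0,"linear":[14,-24.6,-6],"delta_rot":[0,0,-1.375]},
    {"grip":0,"linear":[14,-24.6,-6],"delta_rot":[0,0,-1.375]},
    {"grip":0,"linear":[14,-24.6,-6],"delta_rot":[0,0,-1.375]},
    {"grip":0,"linear":[14,-24.6,-6],"delta_rot":[0,0,-1.375]},
    {"grip":0,"linear":[14,-24.6,-6],"delta_rot":[0,0,-1.375]},
    {"grip":0,"linear":[14,-24.6,-6],"delta_rot":[0,0,-1.375]},
    {"grip":0,"linear":[14,-24.6,-6],"delta_rot":[0,0,-1.375]},
    {"grip":0,"linear":[14,-24.6,-6],"delta_rot":[0,0,-1.375]},
    {"grip":0,"linear":[14,-24.6,-6],"delta_rot":[0,0,-1.375]},
  ],
)

```text
time: 3.0
ee_pos: [0.4516, 0.011, 0.1513]
tcp_rot: [-179.3, 0.0, 1.1]
wrist_force: [0.1, 0.3, -0.0]
opening: 0.0853
grasp_force: 0.0
```

```bash
cat >> h.py <<'E'
np.set_printoptions(precision=4,suppress=True)
def st():
    o=bot.get_obs(); print({k:np.round(o[k],4) for k in('time','ee_pos','tcp_rot','wrist_force','opening','grasp_force')}); return o
def blob(p,lo,hi,z,amin=60):
    "HSV colour blobs -> min-enclosing ellipse centre on plane z"
    m=cv2.inRange(cv2.cvtColor(p['color'],cv2.COLOR_RGB2HSV),np.array(lo),np.array(hi))
    cs,_=cv2.findContours(m,cv2.RETR_EXTERNAL,cv2.CHAIN_APPROX_NONE)
    for c in cs:
        if cv2.contourArea(c)>amin:
            w=np.array([onz(p,q[0],z)[:2] for q in c]); (x,y),r=cv2.minEnclosingCircle((w*1000).astype(np.float32))
            print('blob',np.round(c.mean(0)[0]),'area',cv2.contourArea(c),'centre mm',round(x,1),round(y,1),'r',round(r,1),'mean',w.mean(0)*1000)
E
python3 - <<'E'
from h import *
st(); p=snap('wrist','w1.png')
f=snap('top')
for d in bot.pinpoint(p,'large_disc'): print(d['conf'],d['pixel'],onz(p,d['pixel'],0))
for q in(p,f): print('-'); blob(q,(15,120,120),(32,255,255),.008)
E
```

```text
{'time': np.float64(3.0), 'ee_pos': array([0.4516, 0.011 , 0.1513]), 'tcp_rot': array([-179.3326,    0.0061,    1.1499]), 'wrist_force': array([ 0.062 ,  0.344 , -0.0044]), 'opening': np.float64(0.0853), 'grasp_force': np.float64(0.0)}
0.87 [255.6, 342.7] [0.3427 0.075  0.    ]
0.82 [431.9, 202.2] [ 0.4737 -0.0713  0.    ]
-
blob [587. 331.] area 73.5 centre mm 366.4 -212.8 r 9.7 mean [ 366.7169 -213.061 ]
blob [535. 332.] area 106.0 centre mm 364.0 -169.5 r 22.1 mean [ 363.8467 -168.9083]
blob [170. 311.] area 60.5 centre mm 377.4 146.0 r 6.3 mean [376.6587 145.7216]
blob [  5. 308.] area 90.5 centre mm 375.8 287.2 r 10.4 mean [375.368 288.456]
blob [632. 343.] area 769.0 centre mm 360.5 -258.4 r 49.1 mean [ 355.8033 -253.9379]
blob [106. 290.] area 74.0 centre mm 393.8 198.2 r 10.6 mean [394.4842 198.5039]
blob [608. 285.] area 118.0 centre mm 409.3 -220.6 r 19.1 mean [ 408.8985 -220.7743]
blob [587. 277.] area 2701.5 centre mm 411.0 -206.1 r 86.7 mean [ 413.5415 -202.218 ]
blob [ 18. 177.] area 585.5 centre mm 489.1 251.9 r 18.4 mean [488.0116 253.708 ]
blob [632. 133.] area 130.0
[... 1515 characters left out ...]
m 610.5 426.9 r 26.4 mean [610.6586 426.4484]
blob [222. 195.] area 243.5 centre mm 639.3 158.2 r 36.9 mean [640.3163 156.9452]
blob [195. 178.] area 60.5 centre mm 675.0 211.0 r 14.9 mean [674.4292 210.5203]
blob [157. 158.] area 82.0 centre mm 714.5 288.1 r 18.3 mean [714.4366 285.6267]
blob [389. 145.] area 104.5 centre mm 736.1 -165.7 r 13.5 mean [ 736.5011 -165.6572]
blob [135. 105.] area 61.0 centre mm 821.3 331.4 r 9.7 mean [821.5355 331.1268]
blob [85. 55.] area 71.0 centre mm 924.5 435.6 r 10.7 mean [924.0179 435.8343]
blob [194.  20.] area 186.0 centre mm 992.5 216.8 r 16.7 mean [992.2619 216.5489]
blob [114.  11.] area 163.5 centre mm 1015.8 378.3 r 15.7 mean [1015.6249  378.6062]
```

View pics/w1.png

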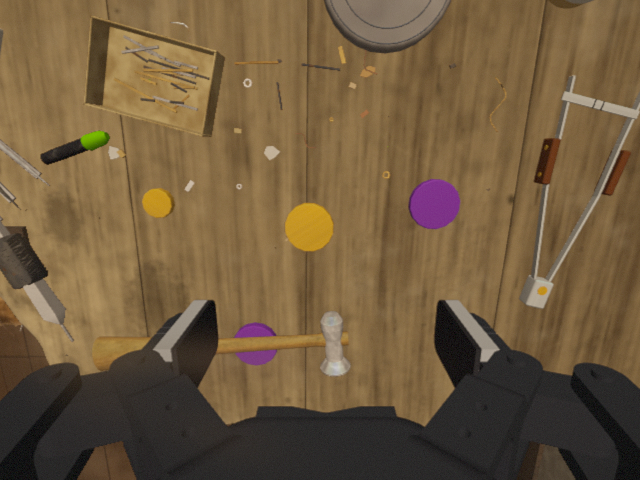

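The wrist picture shows the large disc at (309,227), the small one at (157,203), the plate's lower rim at the top edge, and the tweezers on the right. The free grip is at (546,160), the fixed grip at (616,172), and the heel at the bottom, nearest the robot.

Run:
```python
from h import *
st(); p=snap('wrist','w2.png')
blob(p,(15,215,150),(30,255,255),.008,150)
for n,z in dict(tweezers=0,fixed_grip=.007,free_grip=.007,bar_mark=.0115,gap_centre=.007).items():
    for d in bot.pinpoint(p,n)[:1]: print(n,d['conf'],d['pixel'],onz(p,d['pixel'],z))
print(p['color'][227,309],atd(p,(309,227)),atd(p,(340,270)))
f=snap('top')
for s in (p,f):
  for d in bot.trace(s,'plate')[:1]:
    c,_=cv2.findContours(d['pixels'].astype(np.uint8),0,cv2.CHAIN_APPROX_NONE); c=max(c,key=len)
    w=np.array([onz(s,q[0],.016)[:2] for q in c])*1000; e=cv2.minEnclosingCircle(w.astype(np.float32)); print('plate',d['box'],e,w.mean(0))
# pads seen in depth
print('pads',atd(p,(190,330)),atd(p,(465,330)))
```

```text
{'time': np.float64(3.15), 'ee_pos': array([0.4516, 0.0112, 0.1514]), 'tcp_rot': array([-179.3488,   -0.0036,    1.007 ]), 'wrist_force': array([-0.5372,  0.9668, -0.1172]), 'opening': np.float64(0.0854), 'grasp_force': np.float64(0.0)}
fixed_grip 0.83 [616.4, 172.3] [ 0.5002 -0.2076  0.007 ]
free_grip 0.94 [543.9, 160.9] [ 0.5078 -0.151   0.007 ]
bar_mark 0.64 [598.8, 104.6] [ 0.548  -0.1806  0.0115]
[195 148  33] [0.4527 0.0272 0.0071] [ 0.4136  0.001  -0.0012]
plate [322.0, 0.4, 451.1, 55.6] ((609.5809326171875, -23.562429428100586), 41.74879837036133) [599.1975 -23.4108]
plate [295.6, 176.6, 341.0, 225.9] ((625.861572265625, -23.922496795654297), 45.512237548828125) [625.7692 -24.4845]
pads [0.4612 0.0547 0.1894] [ 0.463  -0.032   0.1889]
```

Call:
play_rows(
  targets=[
    {"grip":0,"linear":[0.1,1.6,-7],"delta_rot":[-0.011,0,-0.018]},
    {"grip":0,"linear":[0.1,1.6,-7],"delta_rot":[-0.011,0,-0.018]},
    {"grip":0,"linear":[0.1,1.6,-7],"delta_rot":[-0.011,0,-0.018]},
    {"grip":0,"linear":[0.1,1.6,-7],"delta_rot":[-0.011,0,-0.018]},
  ],
)

```text
time: 4.0
ee_pos: [0.453, 0.0122, 0.082]
tcp_rot: [-179.3, 0.0, 1.2]
wrist_force: [1.0, -0.5, 0.3]
opening: 0.0853
grasp_force: 0.0
```

Run:
```python
from h import *
st(); p=snap('wrist','w3.png')
blob(p,(15,190,100),(30,255,255),.008,250)
```

```text
{'time': np.float64(4.0), 'ee_pos': array([0.453 , 0.0122, 0.082 ]), 'tcp_rot': array([-179.3256,    0.0159,    1.1804]), 'wrist_force': array([ 0.9526, -0.5399,  0.2814]), 'opening': np.float64(0.0853), 'grasp_force': np.float64(0.0)}
blob [305. 254.] area 2910.0 centre mm 453.1 27.1 r 20.0 mean [453.3499  26.9463]
blob [110. 222.] area 1102.5 centre mm 470.4 145.8 r 13.0 mean [470.7275 145.6786]
```

Run:
```python
from h import *
o=st(); print(o['q'],o['qd'],o['joint_efforts'],o['torque'])
```

```text
{'time': np.float64(4.05), 'ee_pos': array([0.4535, 0.0123, 0.0827]), 'tcp_rot': array([-179.3256,   -0.0717,    1.1807]), 'wrist_force': array([-0.8186, -0.4846,  0.8354]), 'opening': np.float64(0.0855), 'grasp_force': np.float64(0.0)}
[  1.1253  -8.6295 -19.6033  78.9551   0.6745 179.9446] [-0.0925 -0.2921  0.7198 -0.1134 -0.0423  0.0176] [  0.0385 -36.0134  45.1376  -0.0019   0.0402   0.0007] [-0.0242 -0.0163  0.0338]
```

Joint 6 is at its 180° limit, which explains the residual y error. I'll turn yaw to about 30° for the discs.

Call:
play_rows(
  targets=[
    {"grip":0,"linear":[0,1.5,-3],"delta_rot":[-0.011,0,0.5]},
    {"grip":0,"linear":[0,1.5,-3],"delta_rot":[-0.011,0,0.5]},
    {"grip":0,"linear":[0,1.5,-3],"delta_rot":[-0.011,0,0.5]},
    {"grip":0,"linear":[0,1.5,-3],"delta_rot":[-0.011,0,0.5]},
    {"grip":0,"linear":[0,1.5,-3],"delta_rot":[-0.011,0,0.5]},
    {"grip":0,"linear":[0,1.5,-3],"delta_rot":[-0.011,0,0.5]},
  ],
)

```text
time: 4.65
ee_pos: [0.4537, 0.0273, 0.0526]
tcp_rot: [-180.0, 0.1, 29.7]
wrist_force: [0.2, 0.1, -0.5]
opening: 0.0856
grasp_force: 0.0
```

Run:
```python
from h import *
o=st(); print(o['q']); p=snap('wrist','w4.png')
blob(p,(15,190,100),(30,255,255),.008,250)
```

```text
{'time': np.float64(4.65), 'ee_pos': array([0.4537, 0.0273, 0.0526]), 'tcp_rot': array([-179.9722,    0.0842,   29.7189]), 'wrist_force': array([ 0.1557,  0.1325, -0.4947]), 'opening': np.float64(0.0856), 'grasp_force': np.float64(0.0)}
[  3.4477  -7.6949 -22.1406  75.6421  -0.0124 153.7288]
blob [326. 271.] area 3774.5 centre mm 453.2 28.2 r 20.1 mean [453.2716  28.1161]
blob [131. 129.] area 1896.0 centre mm 470.3 146.7 r 12.6 mean [470.3797 146.944 ]
```

View pics/w4.png

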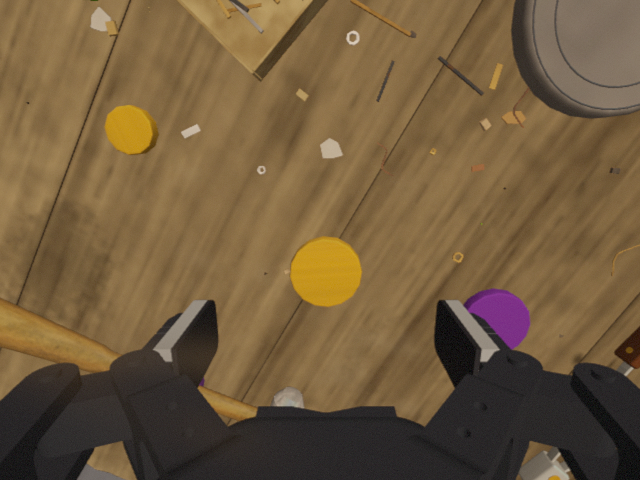

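Call:
play_rows(
  force=40,
  targets=[
    {"grip":70,"linear":[0,0,-2.5],"delta_rot":[0,0,0]},
    {"grip":70,"linear":[0,0.05,-4],"delta_rot":[0,0,0]},
    {"grip":70,"linear":[0,0.05,-5.1],"delta_rot":[0,0,0]},
    {"grip":70,"linear":[0,0.05,-5.1],"delta_rot":[0,0,0]},
    {"grip":255,"linear":[0,0.05,-5.1],"delta_rot":[0,0,0]},
    {"grip":255,"linear":[0,0.05,-5.1],"delta_rot":[0,0,0]},
    {"grip":255,"linear":[0,0.05,-5.1],"delta_rot":[0,0,0]},
    {"grip":255,"linear":[0,0.05,-5.1],"delta_rot":[0,0,0]},
    {"grip":255,"linear":[0,0.05,-5.1],"delta_rot":[0,0,0]},
  ],
)

```text
time: 5.6
ee_pos: [0.4536, 0.0277, 0.0016]
tcp_rot: [-180.0, 0.1, 29.8]
wrist_force: [-2.1, 0.0, 5.2]
opening: 0.0373
grasp_force: 39.8
```

Call:
play_rows(
  targets=[
    {"grip":255,"linear":[0,0,1],"delta_rot":[0,0,0]},
    {"grip":255,"linear":[0,0,4],"delta_rot":[0,0,0]},
    {"grip":255,"linear":[1,0,7],"delta_rot":[0,0,0]},
    {"grip":255,"linear":[5,-3,8],"delta_rot":[0,0,0]},
    {"grip":255,"linear":[9,-5,8],"delta_rot":[0,0,0]},
    {"grip":255,"linear":[11,-5,8],"delta_rot":[0,0,0]},
    {"grip":255,"linear":[11,-5,8],"delta_rot":[0,0,0]},
  ],
)

```text
time: 6.3
ee_pos: [0.5649, -0.0229, 0.0805]
tcp_rot: [-179.9, 0.1, 29.8]
wrist_force: [-1.4, 0.3, -1.1]
opening: 0.0376
grasp_force: 40.4
```

```bash
cat >> h.py <<'E'
def plate(p):
    for d in bot.trace(p,'plate')[:1]:
        c,_=cv2.findContours(d['pixels'].astype(np.uint8),0,cv2.CHAIN_APPROX_NONE); c=max(c,key=len)
        w=np.array([onz(p,q[0],.016)[:2] for q in c])*1000; e=cv2.minEnclosingCircle(w.astype(np.float32)); print('plate',d['conf'],d['box'],np.round(e[0],1),e[1],w.mean(0))
    # top face from depth
    h,wd=p['range_z'].shape; v,u=np.mgrid[0:h:2,0:wd:2]
    f=240/np.tan(np.radians(p['fov_y']/2)); r=p['range_z'][::2,::2]
    T=np.linalg.inv(p['world_to_cam']); P=np.stack([(u-p['cx'])/f*r,-(v-p['cy'])/f*r,-r],-1)@T[:3,:3].T+T[:3,3]
    m=(r>0)&(abs(P[...,2]-.016)<.004)&(np.hypot(P[...,0]-.626,P[...,1]+.0245)<.055); q=P[m]
    e=cv2.minEnclosingCircle((q[:,:2]*1000).astype(np.float32)); print('depth top',len(q),np.round(e[0],1),e[1],'z',np.median(q[:,2]))
E
python3 - <<'E'
from h import *
st(); p=snap('wrist','w5.png'); plate(p)
blob(p,(15,190,100),(30,255,255),.1,250)
E
```

```text
{'time': np.float64(6.3), 'ee_pos': array([ 0.5649, -0.0229,  0.0805]), 'tcp_rot': array([-179.9419,    0.1474,   29.7556]), 'wrist_force': array([-1.4284,  0.34  , -1.133 ]), 'opening': np.float64(0.0376), 'grasp_force': np.float64(40.3765)}
plate 0.76 [304.2, 82.6, 464.1, 248.3] [626.  -23.7] 44.46796798706055 [627.2218 -23.232 ]
depth top 4999 [626.2 -24.3] 44.725162506103516 z 0.01456552161575736
blob [326. 313.] area 6574.5 centre mm 570.9 -18.8 r 18.3 mean [570.9759 -18.7241]
blob [ 15. 250.] area 1057.0 centre mm 537.8 87.5 r 7.8 mean [538.274   87.5171]
```

View pics/w5.png

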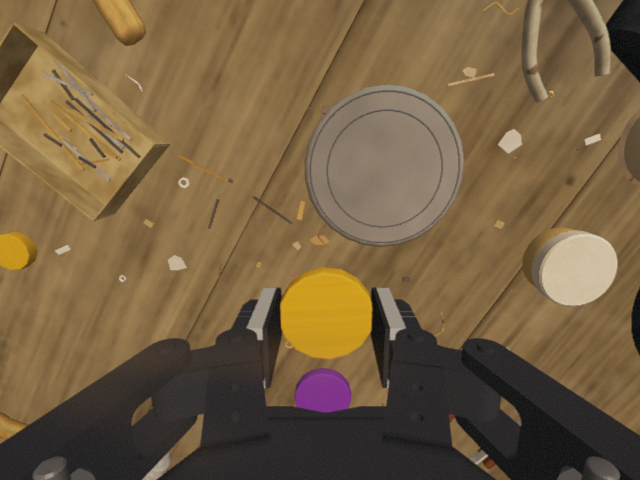

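The disc is held centred between the pads. The plate centre measures (626,-24).

Run:
```python
from h import *
st(); p=snap('wrist')
for z in (.083,.087): blob(p,(15,190,100),(30,255,255),z,3000)
for px in((326,313),(300,313),(350,313),(326,290),(326,340)):print(atd(p,px))
```

```text
{'time': np.float64(6.4), 'ee_pos': array([ 0.5626, -0.0223,  0.0804]), 'tcp_rot': array([-179.8939,    0.2261,   29.8137]), 'wrist_force': array([-0.1199,  0.2339,  0.0557]), 'opening': np.float64(0.0372), 'grasp_force': np.float64(40.3775)}
blob [326. 313.] area 6570.0 centre mm 561.2 -22.3 r 20.9 mean [561.3559 -22.159 ]
blob [326. 313.] area 6570.0 centre mm 563.0 -21.3 r 20.3 mean [563.1141 -21.1585]
[ 0.5624 -0.0216  0.0846]
[ 0.5574 -0.0122  0.0853]
[ 0.5677 -0.0299  0.0855]
[ 0.5713 -0.0165  0.0847]
[ 0.5518 -0.0276  0.0852]
```

Call:
play_rows(
  targets=[
    {"grip":255,"linear":[3,0,-1],"delta_rot":[0,0,0]},
    {"grip":255,"linear":[6,-0.2,-2.5],"delta_rot":[0,0,0]},
    {"grip":255,"linear":[6.3,-0.2,-4],"delta_rot":[0,0,0]},
    {"grip":255,"linear":[6.3,-0.2,-5.5],"delta_rot":[0,0,0]},
    {"grip":255,"linear":[6.3,-0.2,-5.8],"delta_rot":[0,0,0]},
    {"grip":255,"linear":[6.3,-0.2,-5.8],"delta_rot":[0,0,0]},
    {"grip":255,"linear":[6.3,-0.2,-5.8],"delta_rot":[0,0,0]},
  ],
)

```text
time: 7.15
ee_pos: [0.6257, -0.0242, 0.0234]
tcp_rot: [-180.0, 0.1, 29.8]
wrist_force: [-0.2, -0.8, -0.6]
opening: 0.0375
grasp_force: 40.4
```

Call:
play_rows(
  targets=[
    {"grip":255,"linear":[0,0,-0.3],"delta_rot":[0,0,0]},
    {"grip":255,"linear":[0,0,-0.55],"delta_rot":[0,0,0]},
    {"grip":255,"linear":[0,0,-0.55],"delta_rot":[0,0,0]},
    {"grip":80,"linear":[0,0,-0.55],"delta_rot":[0,0,0]},
    {"grip":80,"linear":[0,0,-0.55],"delta_rot":[0,0,0]},
    {"grip":80,"linear":[0,0,-0.55],"delta_rot":[0,0,0]},
    {"grip":80,"linear":[0,0,2],"delta_rot":[0,0,0]},
    {"grip":80,"linear":[-3,2,5],"delta_rot":[0,0,0]},
    {"grip":80,"linear":[-6,5,5],"delta_rot":[0,0,0]},
    {"grip":80,"linear":[-6,5,5],"delta_rot":[0,0,0]},
  ],
)

```text
time: 8.15
ee_pos: [0.5637, 0.028, 0.0733]
tcp_rot: [-179.9, 0.2, 29.9]
wrist_force: [2.0, -0.4, 0.0]
opening: 0.0583
grasp_force: 0.0
```

Run:
```python
from h import *
st(); p=snap('wrist','w6.png'); plate(p)
blob(p,(15,190,100),(30,255,255),.024,1000)
blob(p,(15,190,100),(30,255,255),.008,600)
```

```text
{'time': np.float64(8.15), 'ee_pos': array([0.5637, 0.028 , 0.0733]), 'tcp_rot': array([-179.8868,    0.1626,   29.9393]), 'wrist_force': array([ 1.9561, -0.3995,  0.0318]), 'opening': np.float64(0.0583), 'grasp_force': np.float64(0.0)}
plate 0.56 [381.0, 132.3, 547.9, 292.5] [626.1 -21.7] 45.33073806762695 [627.1634 -21.2781]
depth top 3851 [626.2 -24. ] 44.722415924072266 z 0.014540659806472706
blob [ 84. 290.] area 1180.5 centre mm 484.4 140.3 r 12.6 mean [484.4409 140.3861]
blob [467. 220.] area 4010.0 centre mm 624.2 -22.4 r 20.0 mean [624.5833 -22.4506]
blob [ 84. 290.] area 1180.5 centre mm 472.7 146.8 r 13.7 mean [472.7878 146.9189]
blob [467. 220.] area 4010.0 centre mm 624.3 -29.6 r 21.7 mean [624.7146 -29.6106]
```

Call:
play_rows(
  targets=[
    {"grip":90,"linear":[-4,5,0],"delta_rot":[0,0,0]},
    {"grip":90,"linear":[-8,9,0],"delta_rot":[0,0,0]},
    {"grip":90,"linear":[-9.5,12,-1.3],"delta_rot":[0,0,0]},
    {"grip":90,"linear":[-9.5,12,-1.8],"delta_rot":[0,0,0]},
    {"grip":90,"linear":[-9.5,12,-1.8],"delta_rot":[0,0,0]},
    {"grip":90,"linear":[-9.5,12,-1.8],"delta_rot":[0,0,0]},
  ],
)

```text
time: 8.85
ee_pos: [0.4718, 0.1451, 0.0543]
tcp_rot: [-179.9, 0.2, 29.8]
wrist_force: [0.2, 0.5, -0.0]
opening: 0.0554
grasp_force: 0.0
```

Run:
```python
from h import *
st(); p=snap('wrist','w7.png')
blob(p,(15,190,100),(30,255,255),.008,600)
```

```text
{'time': np.float64(8.85), 'ee_pos': array([0.4718, 0.1451, 0.0543]), 'tcp_rot': array([-179.9427,    0.1866,   29.7905]), 'wrist_force': array([ 0.2366,  0.468 , -0.0277]), 'opening': np.float64(0.0554), 'grasp_force': np.float64(0.0)}
blob [319. 269.] area 1311.0 centre mm 470.5 149.6 r 12.1 mean [470.5464 149.3979]
```

Call:
play_rows(
  targets=[
    {"grip":110,"linear":[-0.1,0.35,-2.5],"delta_rot":[0,0,0]},
    {"grip":110,"linear":[-0.1,0.35,-4.5],"delta_rot":[0,0,0]},
    {"grip":110,"linear":[-0.1,0.35,-5.15],"delta_rot":[0,0,0]},
    {"grip":110,"linear":[-0.1,0.35,-5.15],"delta_rot":[0,0,0]},
    {"grip":255,"linear":[-0.1,0.35,-5.15],"delta_rot":[0,0,0]},
    {"grip":255,"linear":[-0.1,0.35,-5.15],"delta_rot":[0,0,0]},
    {"grip":255,"linear":[-0.1,0.35,-5.15],"delta_rot":[0,0,0]},
    {"grip":255,"linear":[-0.1,0.35,-5.15],"delta_rot":[0,0,0]},
    {"grip":255,"linear":[-0.1,0.35,-5.15],"delta_rot":[0,0,0]},
  ],
)

```text
time: 9.8
ee_pos: [0.4708, 0.1492, 0.0042]
tcp_rot: [-180.0, 0.1, 29.8]
wrist_force: [0.9, -2.1, 5.9]
opening: 0.0208
grasp_force: 39.0
```

Call:
play_rows(
  targets=[
    {"grip":255,"linear":[0,0,1],"delta_rot":[0,0,0]},
    {"grip":255,"linear":[0,0,4],"delta_rot":[0,0,0]},
    {"grip":255,"linear":[1,-2,7],"delta_rot":[0,0,0]},
    {"grip":255,"linear":[5,-6,8],"delta_rot":[0,0,0]},
    {"grip":255,"linear":[7,-10,8],"delta_rot":[0,0,0]},
    {"grip":255,"linear":[8.5,-14,8],"delta_rot":[0,0,0]},
    {"grip":255,"linear":[9.5,-17,8],"delta_rot":[0,0,0]},
    {"grip":255,"linear":[9.5,-17,8],"delta_rot":[0,0,0]},
    {"grip":255,"linear":[9.5,-17,8],"delta_rot":[0,0,0]},
  ],
)

```text
time: 10.7
ee_pos: [0.565, -0.0212, 0.0832]
tcp_rot: [-179.9, 0.2, 29.7]
wrist_force: [-0.2, 0.1, -0.4]
opening: 0.0205
grasp_force: 39.2
```

Run:
```python
from h import *
st(); p=snap('wrist','w8.png'); plate(p)
z=st()['ee_pos'][2]
blob(p,(15,190,100),(30,255,255),.024,1000)
blob(p,(15,190,100),(30,255,255),z+.0055,1000)
```

```text
{'time': np.float64(10.7), 'ee_pos': array([ 0.565 , -0.0212,  0.0832]), 'tcp_rot': array([-179.9045,    0.1752,   29.7381]), 'wrist_force': array([-0.2438,  0.1078, -0.3702]), 'opening': np.float64(0.0205), 'grasp_force': np.float64(39.2451)}
plate 0.62 [307.4, 87.7, 466.6, 249.2] [625.7 -23.6] 44.3356819152832 [627.0788 -22.9247]
depth top 3851 [626.1 -24.3] 44.705257415771484 z 0.01457787603769753
{'time': np.float64(10.8), 'ee_pos': array([ 0.5648, -0.0201,  0.0832]), 'tcp_rot': array([-179.9146,    0.1694,   29.8578]), 'wrist_force': array([-0.3788,  0.6387, -0.572 ]), 'opening': np.float64(0.0205), 'grasp_force': np.float64(39.2452)}
blob [326. 311.] area 2250.5 centre mm 537.9 -35.7 r 18.4 mean [537.9993 -35.9655]
blob [386. 174.] area 3870.5 centre mm 624.4 -23.7 r 19.3 mean [624.665  -23.6356]
blob [326. 311.] area 2250.5 centre mm 565.9 -19.9 r 12.4 mean [565.9079 -20.0353]
blob [386. 174.] area 3870.5 centre mm 624.4 -11.7 r 13.1 mean [624.5792 -11.6882]
```

View pics/w8.png

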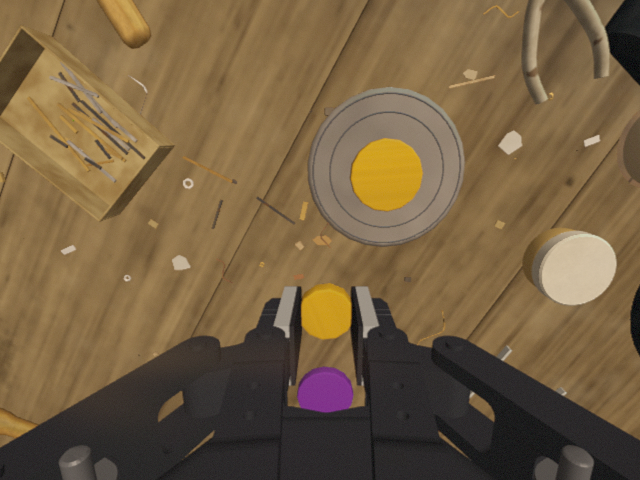

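The large disc lies within about 1.5 mm of the plate's centre at px (386,174), inside the rings, and the small disc is in the grip at (326,311).

Call:
play_rows(
  targets=[
    {"grip":255,"linear":[3,-0.2,-1],"delta_rot":[0,0,0]},
    {"grip":255,"linear":[5.5,-0.4,-2],"delta_rot":[0,0,0]},
    {"grip":255,"linear":[5.95,-0.4,-3],"delta_rot":[0,0,0]},
    {"grip":255,"linear":[5.95,-0.4,-4.5],"delta_rot":[0,0,0]},
    {"grip":255,"linear":[5.95,-0.4,-4.9],"delta_rot":[0,0,0]},
    {"grip":255,"linear":[5.95,-0.4,-4.9],"delta_rot":[0,0,0]},
    {"grip":255,"linear":[5.95,-0.4,-4.9],"delta_rot":[0,0,0]},
  ],
)

```text
time: 11.5
ee_pos: [0.624, -0.0246, 0.0344]
tcp_rot: [-179.9, 0.2, 29.8]
wrist_force: [0.5, 0.2, -0.6]
opening: 0.0209
grasp_force: 39.3
```

Call:
play_rows(
  targets=[
    {"grip":255,"linear":[0.05,0.05,-0.3],"delta_rot":[0,0,0]},
    {"grip":255,"linear":[0.05,0.05,-0.6],"delta_rot":[0,0,0]},
    {"grip":255,"linear":[0.05,0.05,-0.6],"delta_rot":[0,0,0]},
    {"grip":255,"linear":[0.05,0.05,-0.6],"delta_rot":[0,0,0]},
  ],
)

```text
time: 11.9
ee_pos: [0.6252, -0.0243, 0.0283]
tcp_rot: [-179.9, 0.1, 29.8]
wrist_force: [-0.4, 0.3, 2.9]
opening: 0.0208
grasp_force: 39.7
```

Call:
play_rows(
  targets=[
    {"grip":135,"linear":[0,0,0],"delta_rot":[0,0,0]},
    {"grip":135,"linear":[0,0,0],"delta_rot":[0,0,0]},
    {"grip":135,"linear":[0,0,0],"delta_rot":[0,0,0]},
    {"grip":135,"linear":[0,0,2],"delta_rot":[0,0,0]},
    {"grip":135,"linear":[0,0,5],"delta_rot":[0,0,0]},
    {"grip":100,"linear":[-4,2,7],"delta_rot":[0,0,0]},
    {"grip":50,"linear":[-7,4,7],"delta_rot":[0,0,0]},
    {"grip":50,"linear":[-7,4,7],"delta_rot":[0,0,0]},
    {"grip":0,"linear":[-7,4,7],"delta_rot":[0,0,0]},
  ],
)

```text
time: 12.8
ee_pos: [0.5548, 0.0161, 0.0981]
tcp_rot: [-180.0, 0.1, 29.9]
wrist_force: [0.5, -0.4, 0.4]
opening: 0.0808
grasp_force: 0.0
```

Run:
```python
from h import *
st(); p=snap('wrist','w9.png'); plate(p)
for z in(.024,.032): blob(p,(15,190,100),(30,255,255),z,700)
```

```text
{'time': np.float64(12.8), 'ee_pos': array([0.5548, 0.0161, 0.0981]), 'tcp_rot': array([-179.9546,    0.1415,   29.877 ]), 'wrist_force': array([ 0.5031, -0.4051,  0.4186]), 'opening': np.float64(0.0808), 'grasp_force': np.float64(0.0)}
plate 0.7 [368.0, 108.7, 515.1, 258.6] [625.8 -22.3] 44.795623779296875 [626.9352 -21.784 ]
depth top 3245 [626.2 -24.1] 44.70068359375 z 0.01461806089672707
blob [444. 189.] area 3301.0 centre mm 624.1 -23.0 r 19.7 mean [624.3291 -22.9178]
blob [444. 189.] area 3301.0 centre mm 623.7 -20.2 r 18.9 mean [623.9457 -20.1759]
```

View pics/w9.png

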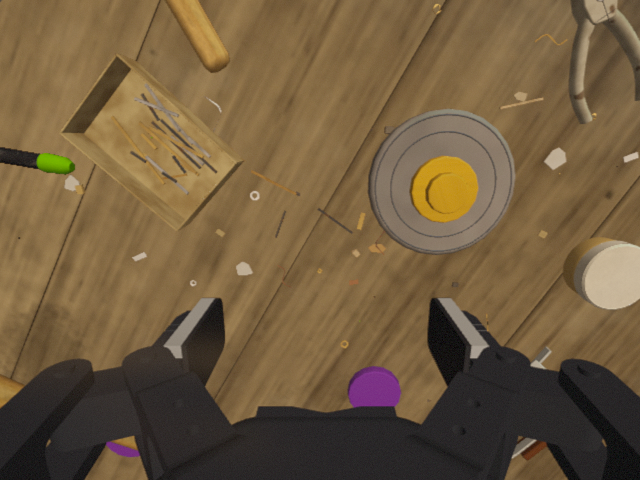

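The stack is at about px (447,190): the small disc sits on the large one, slightly right in the picture. I'll check the centring numerically.

Run:
```python
from h import *
p=snap('wrist'); 
h,wd=p['range_z'].shape; v,u=np.mgrid[0:h,0:wd]
f=240/np.tan(np.radians(p['fov_y']/2)); r=p['range_z']
T=np.linalg.inv(p['world_to_cam']); P=np.stack([(u-p['cx'])/f*r,-(v-p['cy'])/f*r,-r],-1)@T[:3,:3].T+T[:3,3]
near=np.hypot(P[...,0]-.625,P[...,1]+.024)<.03
for lo,hi in((.019,.0265),(.0275,.036)):
    q=P[near&(P[...,2]>lo)&(P[...,2]<hi)]; e=cv2.minEnclosingCircle((q[:,:2]*1000).astype(np.float32)); print(len(q),np.round(e[0],1),e[1],q.mean(0))
a=cv2.imread('pics/w9.png')[140:240,390:500]; cv2.imwrite('pics/w9c.png',cv2.resize(a,None,fx=5,fy=5,interpolation=2))
print(onz(p,(452.5,193),.032))
```

```text
2145 [624.5 -24. ] 20.175329208374023 [ 0.6251 -0.0216  0.0225]
1341 [623.1 -24.1] 12.066861152648926 [ 0.6232 -0.0236  0.0305]
[ 0.6251 -0.0263  0.032 ]
```

View pics/w9c.png

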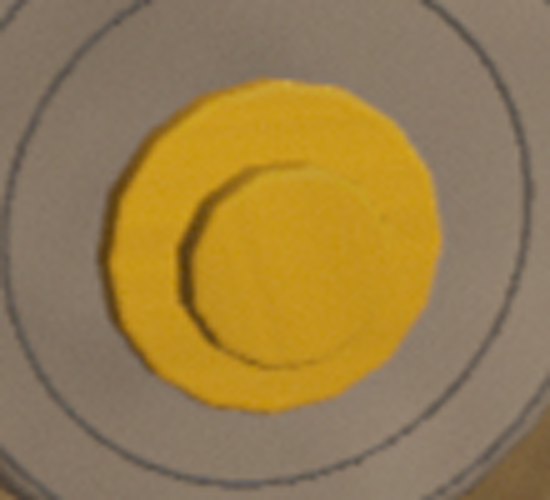

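The crop shows the discs concentric: the depth centres agree within 1.4 mm, and the stack is at (0.6245,-0.024). Next I'll turn to the tweezers.

Call:
play_rows(
  targets=[
    {"grip":0,"linear":[0,-2,4],"delta_rot":[0,0,1.45]},
    {"grip":0,"linear":[0,-5,5],"delta_rot":[0,0,1.45]},
    {"grip":0,"linear":[0,-8,5],"delta_rot":[0,0,1.45]},
    {"grip":0,"linear":[0,-12,5],"delta_rot":[0,0,1.45]},
    {"grip":0,"linear":[0,-12,5],"delta_rot":[0,0,1.45]},
    {"grip":0,"linear":[0,-12,5],"delta_rot":[0,0,1.45]},
    {"grip":0,"linear":[0,-12,5],"delta_rot":[0,0,1.45]},
    {"grip":0,"linear":[0,-12,5],"delta_rot":[0,0,1.45]},
    {"grip":0,"linear":[0,-12,5],"delta_rot":[0,0,1.45]},
    {"grip":0,"linear":[0,-12,5],"delta_rot":[0,0,1.45]},
  ],
)

```text
time: 13.95
ee_pos: [0.5553, -0.1049, 0.1472]
tcp_rot: [-179.9, 0.2, 113.2]
wrist_force: [-0.7, -0.0, 0.4]
opening: 0.0857
grasp_force: 0.0
```

Call:
play_rows(
  targets=[
    {"grip":0,"linear":[0,-3,0],"delta_rot":[0,0,0.97]},
    {"grip":0,"linear":[0,-6,0],"delta_rot":[0,0,0.97]},
    {"grip":0,"linear":[0,-8,0],"delta_rot":[0,0,0.97]},
    {"grip":0,"linear":[0,-8,0],"delta_rot":[0,0,0.97]},
    {"grip":0,"linear":[0,-8,0],"delta_rot":[0,0,0.97]},
    {"grip":0,"linear":[0,-8,0],"delta_rot":[0,0,0.97]},
    {"grip":0,"linear":[0,-8,0],"delta_rot":[0,0,0.97]},
    {"grip":0,"linear":[0,-8,0],"delta_rot":[0,0,0.97]},
  ],
)

```text
time: 14.75
ee_pos: [0.5552, -0.1849, 0.1472]
tcp_rot: [-179.9, 0.1, 168.5]
wrist_force: [-0.4, 0.1, -0.7]
opening: 0.0852
grasp_force: 0.0
```

```bash
cat >> h.py <<'E'
def tw(p):
    Z=dict(tweezers=(0,0,0),fixed_grip=(0,-22,7),free_grip=(0,36,7),bar_mark=(42,14.6,11.5),gap_centre=(60,0,7)); A=[];B=[]
    for n,b in Z.items():
        for d in bot.pinpoint(p,n)[:1]:
            w=onz(p,d['pixel'],b[2]/1000)*1000; print(n,round(d['conf'],2),d['pixel'],w[:2]); A.append(b[:2]);B.append(w[:2])
    M,i=cv2.estimateAffinePartial2D(np.float32(A),np.float32(B),ransacReprojThreshold=4); print('yaw',np.degrees(np.arctan2(M[1,0],M[0,0])),'scale',np.hypot(M[0,0],M[1,0]),'origin',M[:,2],'y7',M@[0,7,1],i.ravel())
E
python3 - <<'E'
from h import *
o=st();print(o['q']); p=snap('wrist','w10.png'); tw(p)
E
```

```text
{'time': np.float64(14.75), 'ee_pos': array([ 0.5552, -0.1849,  0.1472]), 'tcp_rot': array([-179.9271,    0.1423,  168.4855]), 'wrist_force': array([-0.3945,  0.067 , -0.6743]), 'opening': np.float64(0.0852), 'grasp_force': np.float64(0.0)}
[-18.397    8.7607   4.9236  86.0129  -0.0554  -6.8824]
tweezers 0.25 [525.2, 272.1] [626.1739 -27.964 ]
fixed_grip 0.69 [285.1, 167.5] [ 501.6127 -204.7875]
free_grip 0.76 [359.5, 162.2] [ 509.0045 -148.92  ]
bar_mark 0.86 [329.8, 220.6] [ 547.6595 -179.5708]
gap_centre 0.57 [538.5, 276.7] [629.0578 -20.9363]
yaw 67.68868955060455 scale 0.12660767672324721 origin [626.1739 -27.964 ] y7 [625.354  -27.6276] [1 0 0 0 1]
```

View pics/w10.png

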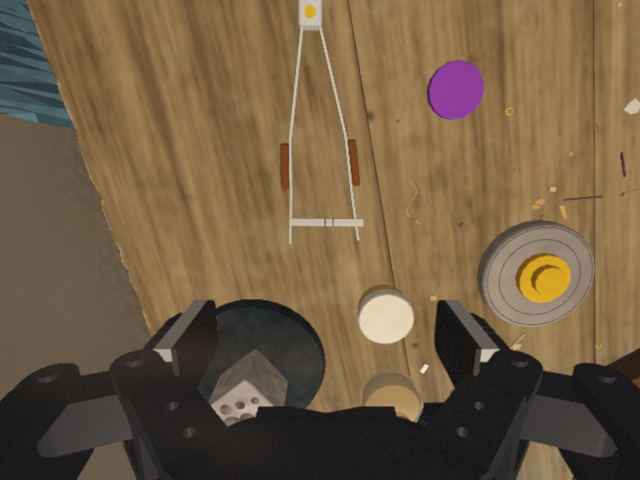

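The picture shows the tweezers' bar level at (329,221), with the fixed grip at (285,167) and the free grip at (355,162). The tool yaw therefore matches theirs, and the grip midpoint is near (0.5055,-0.1775). I'll descend with the fingers open.

Call:
play_rows(
  force=30,
  targets=[
    {"grip":0,"linear":[-2.5,0.7,-3],"delta_rot":[0,0,0]},
    {"grip":0,"linear":[-5,0.75,-6],"delta_rot":[0,0,0]},
    {"grip":0,"linear":[-5,0.75,-9],"delta_rot":[0,0,0]},
    {"grip":0,"linear":[-5,0.75,-11],"delta_rot":[0,0,0]},
    {"grip":0,"linear":[-5,0.75,-11],"delta_rot":[0,0,0]},
  ],
)

```text
time: 15.55
ee_pos: [0.5031, -0.1762, 0.0351]
tcp_rot: [-180.0, -0.1, 168.4]
wrist_force: [-0.5, -0.2, 1.0]
opening: 0.0854
grasp_force: 0.0
```

Run:
```python
from h import *
st(); p=snap('wrist','w11.png')
for n,z in dict(fixed_grip=.007,free_grip=.007,bar_mark=.0115).items():
    for d in bot.pinpoint(p,n)[:1]: print(n,d['conf'],d['pixel'],onz(p,d['pixel'],z))
```

```text
{'time': np.float64(15.55), 'ee_pos': array([ 0.5031, -0.1762,  0.0351]), 'tcp_rot': array([-179.9591,   -0.0662,  168.4412]), 'wrist_force': array([-0.4836, -0.2317,  0.9754]), 'opening': np.float64(0.0854), 'grasp_force': np.float64(0.0)}
fixed_grip 0.9 [263.1, 288.6] [ 0.4997 -0.2066  0.007 ]
free_grip 0.81 [379.2, 282.7] [ 0.5082 -0.1493  0.007 ]
bar_mark 0.85 [333.2, 368.9] [ 0.5488 -0.1808  0.0115]
```

View pics/w11.png

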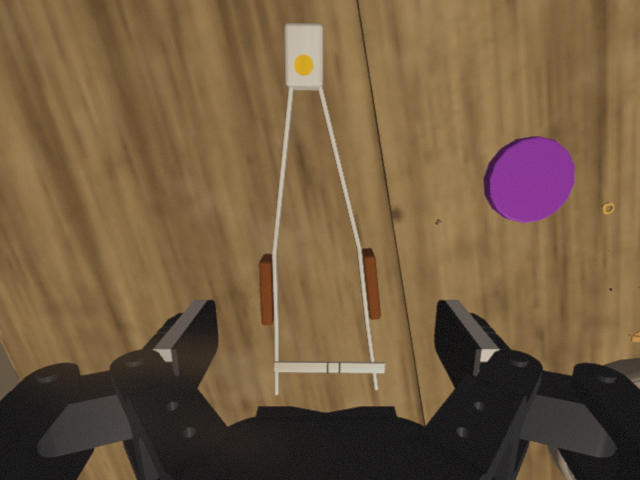

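The picture shows both grips, (266,290) and (372,285), well between the open fingers with the tips behind the bar. I'll descend and squeeze by position.

Call:
play_rows(
  targets=[
    {"grip":0,"linear":[0,-0.1,-1.5],"delta_rot":[0,0,0]},
    {"grip":0,"linear":[0,-0.1,-3.1],"delta_rot":[0,0,0]},
    {"grip":0,"linear":[0,-0.1,-3.1],"delta_rot":[0,0,0]},
    {"grip":60,"linear":[0,-0.1,-3.1],"delta_rot":[0,0,0]},
    {"grip":80,"linear":[0,-0.1,-3.1],"delta_rot":[0,0,0]},
    {"grip":95,"linear":[0,-0.1,-3.1],"delta_rot":[0,0,0]},
    {"grip":110,"linear":[0,-0.1,-3.1],"delta_rot":[0,0,0]},
    {"grip":110,"linear":[0,-0.1,-3.1],"delta_rot":[0,0,0]},
    {"grip":110,"linear":[0,-0.1,-3.1],"delta_rot":[0,0,0]},
  ],
)

```text
time: 16.65
ee_pos: [0.5061, -0.178, 0.0087]
tcp_rot: [-179.9, 0.4, 168.5]
wrist_force: [-0.8, 0.6, 7.0]
opening: 0.0488
grasp_force: 8.3
```

Run:
```python
from h import *
st(); p=snap('wrist','w12.png'); np.savez('w12.npz',**p)
for n,z in dict(fixed_grip=.007,free_grip=.007,bar_mark=.0115).items():
    for d in bot.pinpoint(p,n)[:1]: print(n,d['conf'],d['pixel'],onz(p,d['pixel'],z))
```

```text
{'time': np.float64(16.65), 'ee_pos': array([ 0.5061, -0.178 ,  0.0087]), 'tcp_rot': array([-179.9211,    0.3647,  168.49  ]), 'wrist_force': array([-0.8234,  0.6045,  6.9755]), 'opening': np.float64(0.0488), 'grasp_force': np.float64(8.3121)}
free_grip 0.65 [380.9, 301.1] [ 0.5084 -0.1537  0.007 ]
bar_mark 0.89 [358.4, 391.5] [ 0.5476 -0.1708  0.0115]
```

Run:
```python
from h import *
p=dict(np.load('w12.npz')); o=bot.get_obs()
r=p['range_z'];v,u=np.mgrid[0:480,0:640];f=240/np.tan(np.radians(p['fov_y']/2))
T=np.linalg.inv(p['world_to_cam']); P=np.stack([(u-p['cx'])/f*r,-(v-p['cy'])/f*r,-r],-1)@T[:3,:3].T+T[:3,3]
a=np.radians(168.5-180); d=P-np.array([.5061,-.178,0]); X=d[...,0]*np.cos(a)+d[...,1]*np.sin(a); Y=-d[...,0]*np.sin(a)+d[...,1]*np.cos(a)
# grid: tweezers-frame Y bins, min/max z by X
for x0 in(-30,-20,-14,-10):
    print('X',x0)
    for y0 in range(-45,46,3):
        m=(abs(X*1000-x0)<2)&(abs(Y*1000-y0)<1.5)&(r>0)
        if m.sum()>3: print(y0,m.sum(),np.round(np.percentile(P[...,2][m]*1000,[2,50,98]),1),end=' | ')
    print()
g=cv2.cvtColor(p['color'],cv2.COLOR_RGB2GRAY); print(g[392,300:420:2]); print(g[388,300:420:2])
```

```text
X -30
-45 66 [-2.3 -1.4 -0.3] | -42 67 [-2.7 -1.4 -0.3] | -39 61 [-2.5 -1.5 -0.5] | -36 65 [-2.5 -1.5 -0.1] | -33 63 [-2.5 -1.4 -0.1] | -30 61 [-2.4 -1.2 -0.2] | -27 65 [-3.  -1.4 -0.5] | -24 63 [-2.5 -1.3 -0.3] | -21 68 [-2.7 -1.2 -0. ] | -18 40 [-2.1  8.3  9.5] | -15 86 [-2.4 -1.2  9. ] | -12 61 [-2.3 -1.4 -0.1] | -9 63 [-2.6 -1.3 -0.1] | -6 63 [-2.5 -1.3 -0.3] | -3 66 [-2.9 -1.4 -0.4] | 0 62 [-2.5 -1.2 -0.2] | 3 65 [-2.8 -1.5 -0.4] | 6 66 [-2.5 -1.5  0.1] | 9 61 [-2.6 -1.2 -0.2] | 12 72 [-2.4 -1.3  9. ] | 15 58 [-2.4  8.2  9.5] | 18 62 [-2.3 -1.4 -0.1] | 21 63 [-2.4 -1.4 -0.4] | 24 61 [-2.7 -1.5 -0.4] | 27 65 [-2.3 -1.5 -0.3] | 30 66 [-2.4 -1.3 -0.1] | 33 62 [-2.4 -1.4 -0.2] | 36 61 [-4.7 -1.8 -0.1] | 39 67 [-2.5 -1.5  0.1] | 42 62 [-2.4 -1.3 -0.1] | 45 63 [-2.7 -1.5 -0.2] | 
X -20
-45 59 [-2.7 -1.2  0. ] | -42 58 [-2.6 -1.5 -0.2] | -39 59 [-2.4 -1.3  0. ] | -36 63 [-2.3 -1.5 -0.4] | -33 61 [-2.4 -1.3 -0.3] | -30 66 [-2.7 -1.4 79. ] | -27 158 [-2.4 78.5 87.7] | -24 323 [-2.2 85.8 96.1] | -21 601 [ -1.9  94.6 105.2] | -18 1041 [  7.5 101.9 107.1] | -15 1061 [ -1.4 102.1 107.1] | -1
[... 1950 characters left out ...]
.8] | 24 287 [11.6 33.5 98.8] | 27 738 [-1.8 45.7 99. ] | 30 539 [-1.8 37.7 98.8] | 33 99 [-2.1 -0.5 68.3] | 36 76 [-2.4 -1.  63.1] | 39 78 [-5.3 -1.  63.7] | 42 95 [-2.3 -0.8 64.2] | 45 372 [-2.  63.7 69.7] | 
[186 189 189 187 189 189 190 190 190 190 190 190 190 190 191 192 191 191
 191 190 192 192 193 193 192  83 193 193 192 192 194 176 101 195 194 195
 197 197 197 197 197 196 196 198 199 199 200 200 201 202 124  20  30  29
  22  27  33  31  30  31]
[101 100 102 105 107 109 108 112 110 111 113 117 119 125 128 131 133 137
 142 150 154 158 162 167 172  76 182 184 185 187 189 172  99 193 191 190
 192 193 194 194 195 197 197 198 199 199 200 199 199 199  85  30  22  26
  33  30  24  25  31  31]
```

Call:
play_rows(
  targets=[
    {"grip":50,"linear":[0,0,0],"delta_rot":[0,0,0]},
    {"grip":50,"linear":[0,0,0],"delta_rot":[0,0,0]},
    {"grip":50,"linear":[0,0,-0.5],"delta_rot":[0,0,0]},
    {"grip":50,"linear":[0,0,-0.5],"delta_rot":[0,0,0]},
    {"grip":85,"linear":[0,0,-0.5],"delta_rot":[0,0,0]},
    {"grip":105,"linear":[0,0,-0.5],"delta_rot":[0,0,0]},
    {"grip":122,"linear":[0,0,-0.4],"delta_rot":[0,0,0]},
    {"grip":122,"linear":[0,0,-0.3],"delta_rot":[0,0,0]},
    {"grip":122,"linear":[0,0,-0.3],"delta_rot":[0,0,0]},
  ],
)

```text
time: 17.75
ee_pos: [0.5048, -0.1777, 0.0037]
tcp_rot: [-179.9, 0.2, 168.5]
wrist_force: [0.3, 0.1, -1.0]
opening: 0.0448
grasp_force: 7.6
```

Run:
```python
from h import *
st(); p=snap('wrist','w13.png'); np.savez('w13.npz',**p)
for n,z in dict(fixed_grip=.007,free_grip=.007,bar_mark=.0115).items():
    for d in bot.pinpoint(p,n)[:1]: print(n,d['conf'],d['pixel'],onz(p,d['pixel'],z))
g=cv2.cvtColor(p['color'],cv2.COLOR_RGB2GRAY)
for r in range(364,412,4): print(r,g[r,310:420:2])
```

```text
{'time': np.float64(17.75), 'ee_pos': array([ 0.5048, -0.1777,  0.0037]), 'tcp_rot': array([-179.9295,    0.1626,  168.4806]), 'wrist_force': array([ 0.254 ,  0.114 , -1.0409]), 'opening': np.float64(0.0448), 'grasp_force': np.float64(7.5502)}
fixed_grip 0.59 [273.4, 314.9] [ 0.5019 -0.1985  0.007 ]
free_grip 0.72 [383.4, 309.3] [ 0.5085 -0.1534  0.007 ]
bar_mark 0.96 [363.6, 403.5] [ 0.5487 -0.1691  0.0115]
364 [116 111 109 113 117 119 119 118 120 119 123 121 124 121 119 119 122 126
 125 124 123 125 127 128 126 127 121 187 184 113 108 112 114 114 112 120
 126 133 116  31  24  28  32  69  72  58  33  29  34  33  28  29  29  29
  29]
368 [115 113 112 112 115 122 118 114 113 118 122 125 123 123 122 120 121 126
 126 125 124 125 126 127 127 128 107 185 191 113 111 110 109 110 113 115
 124 129 132  83  28  26  32  74  74  47  33  34  30  34  27  40  33  30
  35]
372 [116 115 113 114 115 118 117 117 115 115 119 123 126 124 124 123 125 126
 128 126 126 125 125 128 127 128 110 184 186 116 113 110 111 111 111 112
 120 126 130 128  30  27  40  72  71  38  32  22  29  33  31  27  31  28
  31]
3
[... 1359 characters left out ...]
 26  22
  32]
400 [173 179 180 183 185 185 188 187 186 187 187 189 191 191 192 193 194 194
 193 195 194 194 195  98 181 195 196 195 196 197 114 179 197 198 196 198
 197 197 196 198 197 199 122  18  31  34  31  28  26  24  28  27  25  26
  29]
404 [190 189 189 189 189 190 190 191 192 192 192 192 192 193 192 194 194 196
 194 195 195 197 197 118 184 199 200 200 201 201 142 182 202 201 202 201
 203 202 203 203 203 204  53  29  29  31  30  31  27  26  30  27  26  30
  28]
408 [196 197 197 196 197 196 198 198 197 198 199 200 199 200 199 201 200 202
 185 152 121  82  61  30  31  28  19  28  26  27  24  28  32  23  26  26
  23  29  25  25  26  26  25  33  27  30  25  32  31  28  28  27  30  27
  27]
```

The bar lines are at cols 356 and 370, and the free arm's inner edge is at about 365, already between them. I'll tighten by 2 counts and lift.

Call:
play_rows(
  targets=[
    {"grip":124,"linear":[0,0,0],"delta_rot":[0,0,0]},
    {"grip":124,"linear":[0,0,0],"delta_rot":[0,0,0]},
    {"grip":124,"linear":[0,0,0.8],"delta_rot":[0,0,0]},
    {"grip":124,"linear":[0,0,2],"delta_rot":[0,0,0]},
    {"grip":124,"linear":[0,0,3.5],"delta_rot":[0,0,0]},
    {"grip":124,"linear":[0,0,5],"delta_rot":[0,0,0]},
    {"grip":124,"linear":[0,0,6],"delta_rot":[0,0,0]},
    {"grip":124,"linear":[0,0,6],"delta_rot":[0,0,0]},
  ],
)

```text
time: 18.75
ee_pos: [0.506, -0.1781, 0.0661]
tcp_rot: [-179.9, 0.4, 168.5]
wrist_force: [-0.4, -0.5, -1.2]
opening: 0.0445
grasp_force: 7.8
```

```bash
cat >> h.py <<'E'
def look(f):
    p=snap('wrist',f); o=st()
    dz=o['ee_pos'][2]-.0037
    for n,z in dict(fixed_grip=.007,free_grip=.007,bar_mark=.0115).items():
        for d in bot.pinpoint(p,n)[:1]: print(n,round(d['conf'],2),d['pixel'],onz(p,d['pixel'],z+dz)*1000)
    # depth cloud of tweezers: heel height vs arm height (level check)
    r=p['range_z'];v,u=np.mgrid[0:480,0:640];F=240/np.tan(np.radians(p['fov_y']/2))
    T=np.linalg.inv(p['world_to_cam']); P=np.stack([(u-p['cx'])/F*r,-(v-p['cy'])/F*r,-r],-1)@T[:3,:3].T+T[:3,3]
    a=np.radians(o['tcp_rot'][2]-180); d=P-o['ee_pos']; X=(d[...,0]*np.cos(a)+d[...,1]*np.sin(a))*1000; Y=(-d[...,0]*np.sin(a)+d[...,1]*np.cos(a))*1000
    for x0 in(-100,-90,-80,-60,-40,-30,42):
        for s in(-1,1):
            m=(abs(X-x0)<4)&(abs(d[...,2]*1000-4)<14)&(s*Y>0)&(s*Y<30)&(r>0)
            if m.sum()>5: print(x0,s,m.sum(),'Y',np.round(np.median(Y[m]),1),'z-tcp',np.round(np.median(d[...,2][m])*1000,1),end=' | ')
    print()
    g=cv2.cvtColor(p['color'],cv2.COLOR_RGB2GRAY)
    for q in range(364,406,6): print(q,g[q,340:386:1])
E
python3 - <<'E'
from h import *
look('w14.png')
E
```

```text
{'time': np.float64(18.8), 'ee_pos': array([ 0.5055, -0.178 ,  0.0648]), 'tcp_rot': array([-179.9112,    0.2858,  168.48  ]), 'wrist_force': array([ 0.1242, -0.1846, -1.7614]), 'opening': np.float64(0.0441), 'grasp_force': np.float64(7.7711)}
fixed_grip 0.91 [273.4, 314.8] [ 503.6863 -199.2855   68.1265]
free_grip 0.94 [379.9, 306.9] [ 509.0009 -154.9448   68.1265]
bar_mark 0.88 [369.0, 406.4] [ 553.0237 -167.5644   72.6265]
-100 -1 1005 Y -6.0 z-tcp 8.4 | -100 1 297 Y 1.8 z-tcp 7.9 | -90 -1 435 Y -7.8 z-tcp 4.6 | -90 1 197 Y 2.2 z-tcp 4.4 | -80 -1 158 Y -10.5 z-tcp 4.5 | -80 1 144 Y 4.0 z-tcp 4.6 | -60 -1 143 Y -11.9 z-tcp 5.0 | -60 1 132 Y 7.4 z-tcp 5.0 | -40 -1 125 Y -13.3 z-tcp 5.3 | -40 1 118 Y 10.8 z-tcp 5.5 | -30 -1 121 Y -14.0 z-tcp 5.7 | -30 1 112 Y 12.6 z-tcp 5.6 | 42 -1 372 Y -6.2 z-tcp 9.0 | 42 1 791 Y 14.2 z-tcp 8.9 | 
364 [114 114 115 122 124 127 133 131 132 132 133 134 133 134 134 133 134 136
 134 133 123 112 158 185 192 187 156 130 122 118 113 112 114 117 121 126
 128 132 131 127 128 131 129 130 131 127]
370 [112 116 118 117 121 128 131 133 134 135 133 133 133 132 135
[... 387 characters left out ...]
7 139 139
 139 143 143 130 116 159 187 195 188 159 140 139 137 133 132 129 129 127
 125 126 127 131 130 126 125 122 119 122]
388 [113 115 123 126 128 131 133 130 130 130 132 130 133 135 132 135 133 136
 139 138 142 138 111 150 185 195 189 149 137 140 135 133 130 126 123 121
 122 120 120 120 125 125 126 122 120 116]
394 [107 109 114 122 125 128 131 133 132 132 131 133 133 131 132 134 134 137
 136 134 137 138 127 140 179 196 196 169 146 142 140 134 130 126 124 121
 120 118 117 118 120 121 122 122 121 117]
400 [187 187 187 187 188 190 190 191 190 191 191 192 194 192 192 192 176 114
  83 175 194 193 194 193 194 194 193 195 194 197 195 144  89 152 189 195
 196 196 195 195 197 195 196 195 196 197]
```

The tweezers are held. The bar lines are at 357.8 and 372 and the inner edge is at about 364.8, so the gap is centred. There is a slight tip-up pitch of about 1° to correct on the way. Next I carry them over the stack.

Call:
play_rows(
  targets=[
    {"grip":124,"linear":[0.3,1,0.3],"delta_rot":[0.001,0.004,0]},
    {"grip":124,"linear":[1,3,0.8],"delta_rot":[0.001,0.008,0]},
    {"grip":124,"linear":[1.8,5,0.8],"delta_rot":[0.002,0.012,0]},
    {"grip":124,"linear":[2.6,7.2,0.8],"delta_rot":[0.003,0.015,0]},
    {"grip":124,"linear":[3.4,9.5,0.8],"delta_rot":[0.003,0.015,0]},
    {"grip":124,"linear":[4.2,11.8,0.8],"delta_rot":[0.003,0.015,0]},
    {"grip":124,"linear":[5,14,0.8],"delta_rot":[0.003,0.015,0]},
    {"grip":124,"linear":[5.5,15.5,0.6],"delta_rot":[0.003,0.015,0]},
    {"grip":124,"linear":[5.75,16.1,0],"delta_rot":[0.003,0.015,0]},
    {"grip":124,"linear":[5.75,16.1,-0.2],"delta_rot":[0.003,0.015,0]},
  ],
)

```text
time: 19.95
ee_pos: [0.5621, -0.0161, 0.0606]
tcp_rot: [-179.9, -0.8, 168.5]
wrist_force: [0.4, -0.3, -1.0]
opening: 0.0441
grasp_force: 7.8
```

Call:
play_rows(
  targets=[
    {"grip":124,"linear":[0,0,0],"delta_rot":[0,0,0]},
    {"grip":124,"linear":[0,0,0],"delta_rot":[0,0,0]},
    {"grip":124,"linear":[0,0,0],"delta_rot":[0,0,0]},
    {"grip":124,"linear":[0,0,0],"delta_rot":[0,0,0]},
  ],
)

```text
time: 20.35
ee_pos: [0.5624, -0.0173, 0.062]
tcp_rot: [-179.9, -0.7, 168.4]
wrist_force: [0.2, -0.0, -1.0]
opening: 0.0441
grasp_force: 7.8
```

```bash
cat >> h.py <<'E'
def cloud(p):
    r=p['range_z'];v,u=np.mgrid[0:480,0:640];F=240/np.tan(np.radians(p['fov_y']/2))
    T=np.linalg.inv(p['world_to_cam']); return np.stack([(u-p['cx'])/F*r,-(v-p['cy'])/F*r,-r],-1)@T[:3,:3].T+T[:3,3]
E
python3 - <<'E'
from h import *
look('w15.png')
p=snap('wrist'); o=st(); P=cloud(p)
a=np.radians(o['tcp_rot'][2]-180); d=(P-o['ee_pos'])*1000; X=d[...,0]*np.cos(a)+d[...,1]*np.sin(a); Y=-d[...,0]*np.sin(a)+d[...,1]*np.cos(a)
m=(abs(d[...,2]-4)<14)&(X<-75)&(abs(Y)<30)&(p['range_z']>0); print('heel X',np.percentile(X[m],[.5,2]),'Y ends',np.percentile(Y[m&(X<-105)],[2,98]))
m=(abs(d[...,2]-9)<6)&(X>30)&(X<60)&(abs(Y)<13); print('bar X',np.percentile(X[m],[2,50,98]),m.sum())
m=(abs(d[...,2]-9)<6)&(X>-25)&(X<-5)&(abs(Y)>15)&(abs(Y)<24); print('grip rear X',np.percentile(X[m],[1,3,50]))
for n in('top','scene'):
    q=snap(n,n+'_end.png')
    for k in('tweezers','gap_centre','bar_mark'):
        for e in bot.pinpoint(q,k)[:1]: print(n,k,round(e['conf'],2),e['pixel'],onz(q,e['pixel'],.066)*1000)
    Q=cloud(q); dd=Q[(abs(Q[...,2]-.066)<.008)&(np.hypot(Q[...,0]-.6245,Q[...,1]+.024)<.035)]; print(len(dd), dd.mean(0)*1000 if len(dd) else '')
E
```

```text
{'time': np.float64(20.4), 'ee_pos': array([ 0.5624, -0.0172,  0.062 ]), 'tcp_rot': array([-179.9231,   -0.6743,  168.439 ]), 'wrist_force': array([-0.1659,  0.2617,  0.6954]), 'opening': np.float64(0.0442), 'grasp_force': np.float64(7.7754)}
fixed_grip 0.82 [273.3, 313.3] [558.904  -37.9999  65.2951]
free_grip 0.56 [379.1, 307.6] [565.1601   5.4335  65.2951]
bar_mark 0.61 [366.6, 405.2] [607.0966  -7.6404  69.7951]
-100 -1 997 Y -6.1 z-tcp 9.1 | -100 1 300 Y 1.8 z-tcp 8.7 | -90 -1 400 Y -8.3 z-tcp 4.8 | -90 1 183 Y 2.2 z-tcp 4.8 | -80 -1 159 Y -10.4 z-tcp 4.7 | -80 1 149 Y 4.0 z-tcp 4.8 | -60 -1 147 Y -12.0 z-tcp 5.0 | -60 1 135 Y 7.5 z-tcp 4.9 | -40 -1 127 Y -13.4 z-tcp 5.0 | -40 1 118 Y 11.0 z-tcp 4.8 | -30 -1 120 Y -14.2 z-tcp 5.1 | -30 1 116 Y 12.8 z-tcp 4.9 | 42 -1 371 Y -6.2 z-tcp 6.8 | 42 1 775 Y 13.5 z-tcp 6.8 | 
364 [ 89  88  89  88  87  96 122 160 171 173 171 171 170 170 169 168 170 170
 170 170 159 124 151 178 186 180 143 127 133 136 133 135 134 134 138 136
 134 136 135 132 132 134 133 133 132 128]
370 [160 158 158 155 150 129 104  89  88  85  85  89 132 162 173 174 175 1
[... 1044 characters left out ...]
 190 189 190 189 190 190 190 191]
{'time': np.float64(20.6), 'ee_pos': array([ 0.5624, -0.0169,  0.0619]), 'tcp_rot': array([-179.9223,   -0.6818,  168.4725]), 'wrist_force': array([-0.1935,  0.237 , -0.3957]), 'opening': np.float64(0.0437), 'grasp_force': np.float64(7.775)}
heel X [-111.8215 -111.3995] Y ends [-12.298    2.8339]
bar X [32.5518 41.0877 45.0726] 775
grip rear X [-22.6242 -19.3604 -11.2924]
top bar_mark 0.73 [329.0, 139.0] [732.6179 -50.6376  66.    ]
0 
scene tweezers 0.97 [322.9, 216.9] [562.4906 -17.7784  66.    ]
scene gap_centre 0.87 [351.1, 209.7] [620.2774 -19.6489  66.    ]
scene bar_mark 0.78 [342.0, 207.8] [608.2004  -6.7899  66.    ]
106 [605.6182 -23.4918  67.39  ]
```

Level within about 0.3°, the edge is centred between the marks, and the tips are at about 49 mm. I'll nudge +2 mm in x and let it settle.

Call:
play_rows(
  targets=[
    {"grip":124,"linear":[0.1,0,0],"delta_rot":[0,0,0]},
    {"grip":124,"linear":[0.2,0,0.05],"delta_rot":[0,0,0]},
    {"grip":124,"linear":[0.2,0,0.05],"delta_rot":[0,0,0]},
    {"grip":124,"linear":[0.2,0,0.05],"delta_rot":[0,0,0]},
    {"grip":124,"linear":[0.2,0,0.05],"delta_rot":[0,0,0]},
    {"grip":124,"linear":[0.2,0,0.05],"delta_rot":[0,0,0]},
    {"grip":124,"linear":[0.2,0,0.05],"delta_rot":[0,0,0]},
    {"grip":124,"linear":[0.2,0,0.05],"delta_rot":[0,0,0]},
  ],
)

```text
time: 21.8
ee_pos: [0.5644, -0.0168, 0.0623]
tcp_rot: [-179.9, -0.7, 168.5]
wrist_force: [-0.1, -0.4, 0.1]
opening: 0.0442
grasp_force: 7.8
```

Run:
```python
from h import *
p=snap('wrist'); o=st(); g=cv2.cvtColor(p['color'],cv2.COLOR_RGB2GRAY)
for q in(388,394,400,403): print(g[q,352:380])
for d in bot.pinpoint(p,'bar_mark')[:1]: print(d['pixel'],onz(p,d['pixel'],.0703)*1000)
print(bot.job_done())
```

```text
{'time': np.float64(21.85), 'ee_pos': array([ 0.5644, -0.0168,  0.0623]), 'tcp_rot': array([-179.9208,   -0.6934,  168.4784]), 'wrist_force': array([ 0.3815,  0.4426, -0.1523]), 'opening': np.float64(0.0438), 'grasp_force': np.float64(7.771)}
[169 172 175 176 174 177 177 177 177 174 128 145 179 189 182 142 126 131
 132 131 130 131 131 131 133 129 132 132]
[177 176 174 176 174 164 148 136 133 132 119 139 172 187 189 162 140 135
 135 136 136 134 134 134 121  99 105 125]
[187 187 187 189 170 107  79 171 189 189 188 188 189 188 188 188 188 189
 188 140  84 147 183 189 188 188 189 190]
[186 187 187 187 188 129  80 169 189 188 187 187 187 188 187 187 188 189
 188 143  87 146 184 190 191 189 191 191]
[364.2, 403.7] [607.9035  -7.9455  70.3   ]
the job is handed in; nothing more can be done
None
```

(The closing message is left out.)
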